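# Complete the column-change kit

## Task

Complete the column-change kit: its tray must hold exactly one chromatography column, one guard-column holder and one in-line filter, so take from the sloped rack only the kind that is missing and lay it flat and gently on the free part of the tray floor. Also hang the cutting pliers (short broad head, not the long-nose ones) from the stand astride the kit's own rail, head up, one handle on each side of the bar. The worn part in the white pan is waste and stays there; leave everything else where it is.

Things in the scene. Friction and masses are not known exactly. Their poses are not given: they have to be found in the camera images.
- column_a_c (a point): Chromatography column, long and slim: steel tube 10 mm thick between two hex nuts (16 mm across flats, 18 mm long), 150 mm over all, 0.11 kg. Fresh; starts on the top row of the rack, axis 11 mm off the panel. Point: its centre. Axes: y along it; z square to the hex flat it lies on (on the rack: the panel's outward normal); x across (up the slope). Lying on a flat its axis is 8 mm above the floor.
- guard_a_c (a point): Guard-column holder: steel barrel 16 mm thick, 48 mm long, between two hex nuts (20 mm across flats, 16 mm long), 80 mm over all, 0.10 kg. Fresh; starts on the middle row of the rack, axis 11.5 mm off the panel. Point: its centre. Axes: y along it; z square to the hex flat it lies on (on the rack: the panel's outward normal); x across (up the slope). Lying on a flat its axis is 10 mm above the floor.
- filter_a_c (a point): In-line filter, short and fat: steel barrel 26 mm thick, 34 mm long, between two hex flanges (32 mm across flats, 8 mm long), plus thin 12 mm end stems, 0.20 kg. Fresh; starts on the bottom row of the rack, axis 17.5 mm off the panel. Point: its centre. Axes: y along it; z square to the hex flat it lies on (on the rack: the panel's outward normal); x across (up the slope). Lying on a flat its axis is 16 mm above the floor.
- column_b_c (a point): Second part like column_a, same point and axes. Starts lying flat, either in the kit tray (the kit already has this kind) or in the white pan beside the tray (worn, waste). Two of the three _b parts are in the tray, one in the pan.
- guard_b_c (a point): Second part like guard_a, same point and axes. Starts lying flat, either in the kit tray (the kit already has this kind) or in the white pan beside the tray (worn, waste). Two of the three _b parts are in the tray, one in the pan.
- filter_b_c (a point): Second part like filter_a, same point and axes. Starts lying flat, either in the kit tray (the kit already has this kind) or in the white pan beside the tray (worn, waste). Two of the three _b parts are in the tray, one in the pan.
- rack: Fixed sloped rack, 232 mm wide. Origin: bench level, middle of the panel's toe (robot side). x from toe to top, y along the rows, z up. The panel rises along +x at 32 deg; its normal leans to the robot. Parts lie level across it, centred at y=0, nuts on pads and on two stops below them, free between the nuts; they lift off along the normal. Rows 38, 90 and 138 mm up the slope; panel top 95 mm high.
- stand_rail (a point): Fixed tool stand, 232 mm wide. Point: middle of the top face of its rail, a level bar 8 mm wide (x), 10 mm high, 155 mm above the bench, along y between two posts at y = +-113 mm. x across the bar, away from the robot; z up. Two pairs of pliers hang on it.
- kit_floor (a point): Kit caddy, fixed: aluminium tray with a tool rail along its far edge. Point: centre of the inner floor, 4 mm above the bench. x from the robot side to the rail, y along the rail, z up. Inside 220 (x) by 214 mm (y); walls 4 mm thick, 26 mm above the floor. Parts in it lie along y at about x = +20 and +78 mm; x -100 to -5 mm is free.
- kit_rail (a point): Middle of the top face of the kit caddy's tool rail: level bar 8 mm wide (x), 10 mm high, along y between posts at y = +-109 mm, 158 mm from the tray's centre in x, 135 mm above the bench. Empty at the start. Axes as kit_floor.
- waste_pan: White pan for worn parts, fixed beside the tray on its -y side, 115 (x) by 190 mm (y), rim 18 mm high, inner floor 4 mm. Origin: its underside's centre. Holds one worn part.
- cutter_c (a point): Cutting pliers, rigid, 0.18 kg, short broad steel head 13 mm thick (y), 38 mm wide (x) and 48 mm tall, narrower above 26 mm; two black handles. Hang head up astride the stand's rail, 45 to 62 mm from its middle, either side. Point: in the head, 24 mm above the flat underside that sits on the bar. x from handle to handle, z up. Handles 32 mm apart inside, reaching 98 mm below the underside.
- longnose_c (a point): Long-nose pliers, same build, but long narrow jaws reaching 52 mm above the point and head 11 mm thick. Hang on the other half of the same rail and stay there. Point and axes as cutter_c.
- vial1: Amber glass sample vial with a white cap, 22 mm in diameter, 52 mm high, standing on the bench; origin at its foot. Not part of the job.
- vial2: Amber glass sample vial with a white cap, 22 mm in diameter, 52 mm high, standing on the bench; origin at its foot. Not part of the job.
- tape: Roll of pale tape lying flat, 90 mm in diameter, 18 mm high; origin at its underside. Not part of the job.
- beaker: Glass beaker, 68 mm in diameter, 85 mm high; origin at its foot. Not part of the job.
- wash_bottle: White wash bottle, 68 mm in diameter, about 200 mm high with a bent spout; origin at its foot. Not part of the job.
Things that resemble listed ones, but are neither listed nor needed, are in the scene too. Leave any orange look-alike of the part that bears filter_b_c alone. What is shaped like the part that bears cutter_c but yellow is not meant.

How it is judged:
By the outcome, as a careful person would: the job done as asked, in the order asked, and still so for the second after the job is handed in, with the robot touching nothing.
It also fails if it takes over 72 s, if anything falls off the work surface, if the arm or the gripper's body presses on something with over 40 N, if the wrist force passes 120 N, or if a joint passes its speed limit or range.

## Robot

A 6-joint arm with a two-finger parallel gripper is mounted at the origin on the work surface. World frame = base frame: x ahead of the robot, y to its left, z up, the work surface at z = 0. Lengths are in m, angles in rad, forces in N, time in s.
With the tool pointing down it reaches from about 0.425 to 0.95 m from the base axis. Payload 3.5 kg.
Tool frame: the origin (TCP) lies midway between the tips of the shut fingers; the grasp point (between the pads) lies 19 mm behind it; z points along the fingers, y is the line along which they close (so a half turn about z gives the same grasp; the last joint's range is limited). The gripper opens to 85 mm and grips with 20 to 120 N. Pads are 22 mm wide; open, the fingers measure 114 mm over their backs; the gripper's body (76 mm by 85 mm) begins 54 mm behind the grasp point. The pads swing forward as they close: fully open they stand 13 mm farther back than shut.
Start: joints at [-1.304, 0.286, 1.577, -0, 1.279, -0.15], TCP at [0.273, -0.617, 0.231] pointing down, gripper open.
Joint ranges: [-2.77, 2.77], [-0.9, 2.22], [0.21, 2.48], [-1.53, 4.67], [0.24, 2.81], [-2.84, 2.84]. Speed limits (rad/s): [2.79, 2.79, 3.14, 3.14, 3.14, 3.14].

## Interface

Orientations are given as a unit quaternion [x, y, z, w].
In Python, from plant import ctrl, cams, order gives the robot as it stands.
- The arm moves only by the tool move_arm, never from a script. Its argument "plan" is one flat list of numbers, 7 for each row, row after row: the shift along the world's x, y, z in mm, then the turn, a rotation vector about the world's x, y, z in degrees, then the finger opening in mm, from 0 to 85.4. A call has 1 to 12 rows; each row shifts and turns the commanded pose from where the row before left it; what a row does not reach is not made up. A row lasts 1/10 s, in which the tool goes at most 50 mm and 8.59 degrees, less where a joint would pass 70% of its speed; a pose out of reach is approached as far as the arm can. A call is refused whole if a number of a shift passes 50 or a number of a turn 8.59, either way. A call with a gripper value outside its range is refused whole. The fingers move at their own pace and stop on an object; "newtons" is the grip in N (left out, the last holds). Time passes only in rows, so rows that do not move let the fingers close. It gives the time, the measured TCP pose, the force, the opening and the grip force at its end, in the units of the state.
- ctrl.get_state(): the state, without advancing time (a new reading comes with each control period).
- cams.read_camera(name): name is "scene" or "top"; returns a dict with "color" (384x512x3 uint8, red, green, blue), "fov_y" (degrees; the focal length in pixels is half the picture's height over the tangent of half this angle, whatever the lens; pixels are square), "cx", "cy" (the principal point, pixels), "origin" and "orientation" of the camera in the world. Camera axes: x right, y up, looking along -z (the intrinsics and any distortion apply to the point x, -y, -z); pixel columns grow to the right and rows downward; lengths in m; the calibration is good to about 2 mm. A picture is of the moment at which its call begins. There is no depth.
- order.sign_off(): hands the job in; it is judged then, once.
The state is a dict: "time": time; "qpos": joint angles; "dq": joint speeds; "joint_efforts": joint torques, N m; "eef_pos": TCP position; "tcp_rot": TCP orientation; "contact_force": force on the tool from outside, world axes, zero at the start; "wrist_torque": the same for the moment, N m; "opening": opening from 0.0 (shut) to 1.0 (fully open); "finger_force": force on a finger pad.
Only numpy, scipy, OpenCV 4.12 (cv2) and the standard library are available. Lean on these libraries where they do the work, as an engineer would, in place of code of your own. Each camera call takes 0.05 s, during which the arm holds its last target. There are 200 camera calls.

## Working session

There is one attempt and no reset: what is moved stays moved. The work goes in short steps, Python scripts to look and compute and a tool call to move; the robot and the scene stay as the last step left them, time stands still between calls to the robot, and variables do not carry over. Pictures are saved under pics/ and viewed, at most 10 in all, crops included, and the job is handed in when it is done.

Besides the shell and the picture viewer there is one more tool, called as name(argument=value, ...) on one line, values as JSON. move_arm: Moves the arm, as the interface text tells. Its arguments: {"type":"object","properties":{"plan":{"type":"array","items":{"type":"number"}},"newtons":{"type":"number"}},"required":["plan"]}

```bash
ls; mkdir -p pics; python3 - <<'E'
from plant import ctrl,cams
import cv2
for n in("scene","top"):
    d=cams.read_camera(n); cv2.imwrite(f"pics/{n}0.png",cv2.resize(d["color"][:,:,::-1],(800,600),interpolation=cv2.INTER_CUBIC))
    print(n,{k:v for k,v in d.items() if k!="color"})
s=ctrl.get_state();print(s)
E
```

```text
pics
scene {'fov_y': 44.678338121095855, 'cx': 249.70356979305382, 'cy': 191.2002217683563, 'origin': array([ 1.43284187, -0.33837047,  1.01706272]), 'orientation': array([0.33900889, 0.23104048, 0.51900176, 0.74988695])}
top {'fov_y': 47.82877851065097, 'cx': 254.6152312875001, 'cy': 193.56677493768143, 'origin': array([ 2.23143973e-01, -4.40113123e-04,  1.69614881e+00]), 'orientation': array([ 0.06249629, -0.05582605, -0.69764836,  0.71152261])}
{'time': 0.1, 'qpos': array([-1.30398460e+00,  2.87116671e-01,  1.57807237e+00,  9.29984232e-06,
        1.27857318e+00, -1.49998655e-01]), 'dq': array([ 0.00079842, -0.00320296, -0.00293866, -0.00066341, -0.00055793,
       -0.00013976]), 'joint_efforts': array([ 1.46173712e-03, -4.07293332e+01, -2.93698150e+01, -1.16504184e-04,
        3.37529003e-03,  3.86072614e-06]), 'eef_pos': array([ 0.2731398 , -0.61660685,  0.23003647]), 'tcp_rot': array([ 9.78361827e-01,  2.06898426e-01, -5.88789327e-05, -1.08319784e-03]), 'contact_force': array([-0.00788334,  0.32692624,  0.35610686]), 'wrist_torque': array([-0.00769308, -0.02127575,  0.01385279]), 'finger_force': 0.0, 'opening': 0.9991113142620335}
```

View pics/scene0.png

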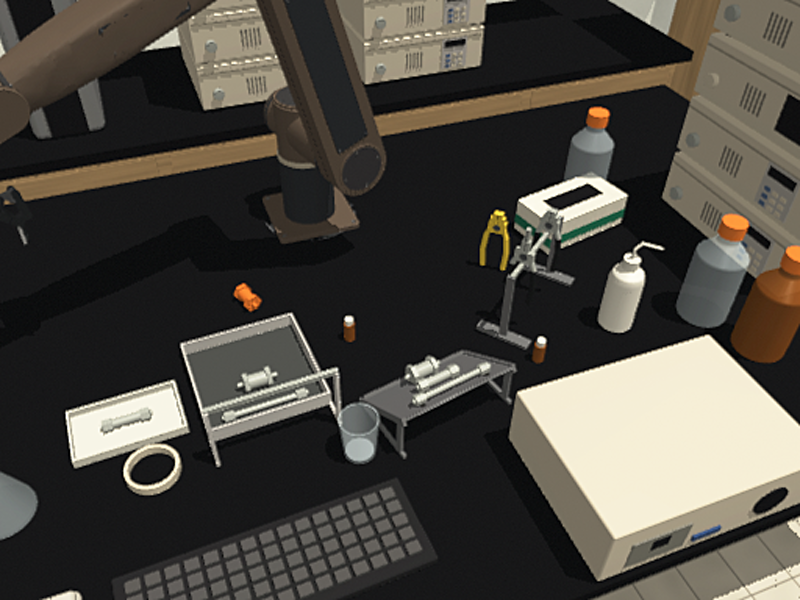

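View pics/top0.png

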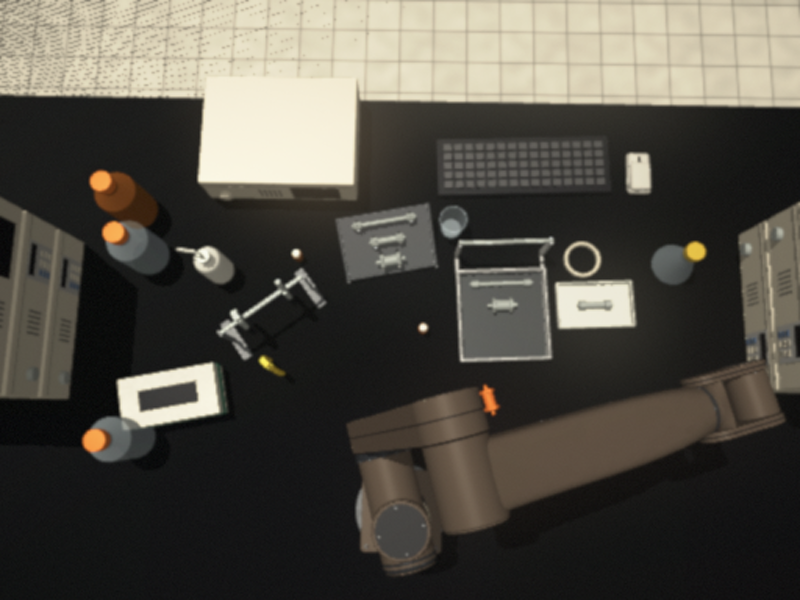

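The tray holds a column (scene 265,405) and a filter (257,379), and the pan holds a guard (127,420). So the guard is missing, and I take the middle one on the rack (scene 437,382; top 388,241). Pliers candidates: a yellow pair (495,240), which is not meant, and two pairs hanging on the stand (~550,225 and ~525,255). I'll enlarge these.

```bash
cat > h.py <<'E'
import numpy as np, cv2
from scipy.spatial.transform import Rotation as R
from plant import ctrl,cams
def cam(n):
    d=cams.read_camera(n); d["f"]=192/np.tan(np.radians(d["fov_y"]/2)); d["R"]=R.from_quat(d["orientation"]).as_matrix(); return d
def proj(d,P):
    c=(np.atleast_2d(P)-d["origin"])@d["R"]; return np.c_[d["cx"]+d["f"]*c[:,0]/-c[:,2], d["cy"]+d["f"]*c[:,1]/c[:,2]]
def ray(d,uv,z):
    v=d["R"]@np.array([(uv[0]-d["cx"])/d["f"],-(uv[1]-d["cy"])/d["f"],-1]); t=(z-d["origin"][2])/v[2]; return d["origin"]+t*v
def crop(d,x,y,w,h,k):
    im=cv2.resize(d["color"][y:y+h,x:x+w,::-1],None,fx=k,fy=k,interpolation=cv2.INTER_CUBIC)
    for g in range(0,w,10): cv2.putText(im,str(x+g),(g*k,8),0,.3,(0,255,255)); cv2.line(im,(g*k,10),(g*k,14),(0,255,255))
    for g in range(10,h,10): cv2.putText(im,str(y+g),(0,g*k+3),0,.3,(0,255,255))
    return im
E
python3 - <<'E'
from h import *
s,t=cam("scene"),cam("top")
cv2.imwrite("pics/stand.png",np.hstack([crop(s,298,122,80,110,5),crop(t,135,160,80,110,5)]))
cv2.imwrite("pics/kit.png",np.vstack([np.hstack([crop(s,112,195,110,75,3),crop(s,112+0,195,1,75,3)]) if 0 else np.hstack([crop(s,112,195,115,105,3),crop(s,225,215,110,105,3)][:2])[:, :675], np.hstack([crop(t,285,145,75,90,3),crop(t,210,122,80,90,3),crop(t,350,172,70,90,3)])[:, :675]]))
E
```

```text
(no output)
```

View pics/stand.png

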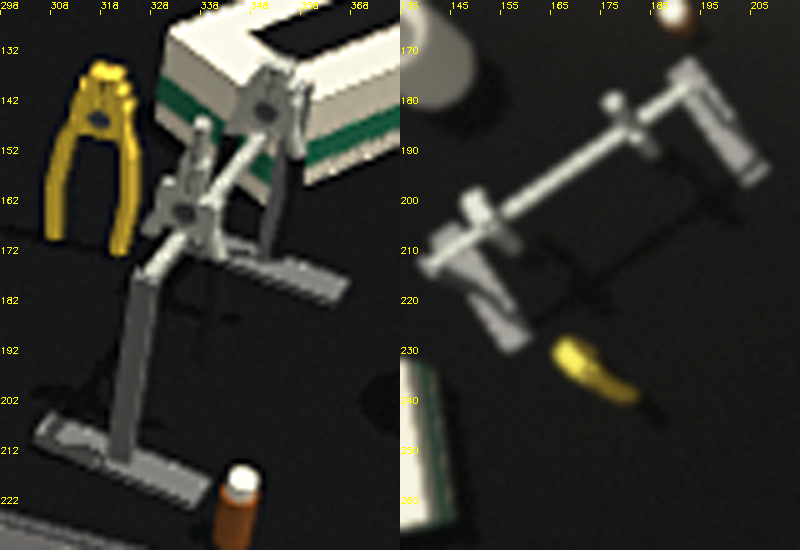

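View pics/kit.png

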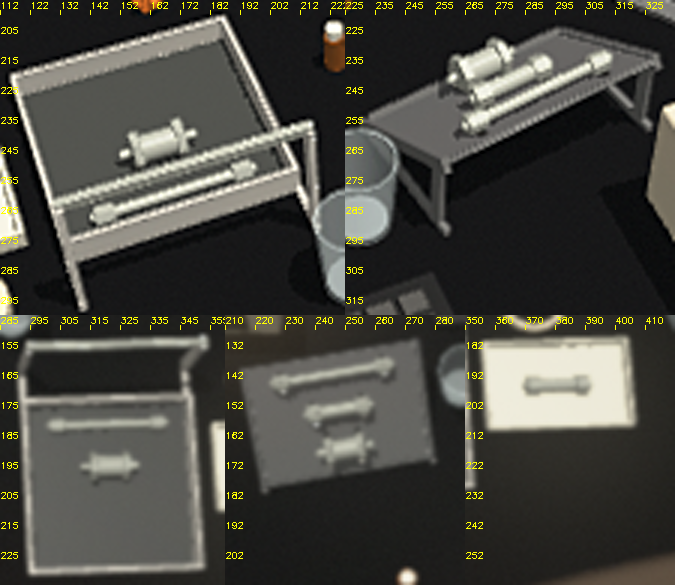

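The cutter is the far-left pair on the stand (scene 351,143; top 150,201), which has a short broad head. The pair at (336,158) has long narrow jaws, so it is the long-nose one; the yellow one is a look-alike. The picture confirms that the rack's middle part is the guard. Next I fit the poses.

```bash
cat > fit.py <<'E'
from h import *
from scipy.optimize import least_squares
s,t=cam("scene"),cam("top")
c32,s32=np.cos(np.radians(32)),np.sin(np.radians(32)); L=.095/s32
def gp(u,y,n): return [u*c32-n*s32,y,u*s32+n*c32]
kit={"P":[[-.114,.111,.03],[-.114,-.111,.03],[.114,-.111,.03],[.114,.111,.03],[.158,.109,.135],[.158,-.109,.135]],
 "t":[(296,230.7),(352.7,229),(348.3,172.3),(293,174),(293.3,155),(352.7,154)],
 "s":[(186,201.7),(117,221),None,None,(216,236.7),(130.3,263.3)]}
rack={"P":[[L*c32,.116,.095],[L*c32,-.116,.095],[0,-.116,0],[0,.116,0],gp(.09,.04,.0115),gp(.09,-.04,.0115)],
 "t":[(215.7,138.7),(274,130.3),(280,170.3),(223.3,180.3),(237.7,156),(259,152)],
 "s":[(330.7,236.7),(256.7,268.3),(231.7,255),(295.7,225),(291.7,235.7),(267.7,246.7)]}
stand={"P":[[0,.113,.155],[0,-.113,.155]],"t":[(141,212.4),(192.6,175)],"s":[None,(327,176.4)]}
def dist(d,uv,k):
    c=np.array([d["cx"],d["cy"]]); q=(uv-c)/d["f"]; return c+(uv-c)*(1+k*(q**2).sum(1,keepdims=True))
def res(p,full=False):
    out=[]
    for i,o in enumerate((kit,rack,stand)):
        x,y,a=p[3*i:3*i+3]; P=np.array(o["P"])@R.from_rotvec([0,0,a]).as_matrix().T+[x,y,0]
        for n,d,k in(("s",s,p[9]),("t",t,p[10])):
            uv=dist(d,proj(d,P),k)
            for q,m in zip(uv,o[n]):
                if m: out.append((i,n,*(q-m)))
    return out if full else np.array([o[2:] for o in out]).ravel()
x0=[]
for uv,z in(((322,201),.03),((249,155),.04),((167,194),.155)):
    x0+=[*ray(t,uv,z)[:2],0]
x0[8]=.6; x0+= [0,0]
r=least_squares(res,x0,loss="soft_l1",x_scale=.1)
if __name__=="__main__":
    print("kit,rack,stand x y deg");
    for i in range(3): print(np.round(r.x[3*i:3*i+2],4),np.degrees(r.x[3*i+2]).round(2))
    print("k",r.x[9:]); print([(i,n,round(a,1),round(b,1)) for i,n,a,b in res(r.x,1)])
    # cutter offset along the rail
    x,y,a=r.x[6:9]
    for sg in(1,):
        for o in(.045,.053,.062):
            P=np.array([[0,o,.179],[0,o,.203]])@R.from_rotvec([0,0,a]).as_matrix().T+[x,y,0]
            print(o,P[0],dist(s,proj(s,P),r.x[9]).round(1).tolist(),dist(t,proj(t,P),r.x[10]).round(1).tolist())
E
python3 fit.py
```

```text
kit,rack,stand x y deg
[ 0.4834 -0.2454] 2.97
[0.5785 0.036 ] 9.64
[0.4761 0.3344] 37.16
k [-0.12516019 -0.08769743]
[(0, 's', np.float64(-0.1), np.float64(-1.5)), (0, 's', np.float64(-1.4), np.float64(-1.0)), (0, 's', np.float64(-1.7), np.float64(-0.5)), (0, 's', np.float64(0.8), np.float64(-1.5)), (0, 't', np.float64(-0.9), np.float64(-0.3)), (0, 't', np.float64(-0.3), np.float64(-0.5)), (0, 't', np.float64(0.1), np.float64(-1.5)), (0, 't', np.float64(-0.6), np.float64(-1.5)), (0, 't', np.float64(1.2), np.float64(-0.1)), (0, 't', np.float64(0.1), np.float64(-0.9)), (1, 's', np.float64(0.2), np.float64(-0.7)), (1, 's', np.float64(0.6), np.float64(1.9)), (1, 's', np.float64(-2.5), np.float64(0.0)), (1, 's', np.float64(0.7), np.float64(0.7)), (1, 's', np.float64(-1.9), np.float64(1.0)), (1, 's', np.float64(-2.2), np.float64(0.9)), (1, 't', np.float64(-1.1), np.float64(-1.1)), (1, 't', np.float64(0.2), np.float64(-1.4)), (1, 't', np.float64(-0.7), np.float64(2.0)), (1, 't', np.float64(-1.4), np.float64(0.5)), (1, 't', np.float64(-0.1), np.float64(1.6)), (1, 't', np.float64(-1.1), np.float64(2.6)), (2, 's', np.float64(0.4), np.float64(0.2)), (2, 't', np.float64(0.4), np.float64(-0.3)), (2, 't', np.float64(-0.0), np.float64(1.0))]
0.045 [0.44890109 0.37024085 0.179     ] [[349.8, 143.1], [350.9, 136.7]] [[155.3, 200.2], [153.7, 199.1]]
0.053 [0.44406927 0.37661686 0.179     ] [[350.8, 141.8], [351.9, 135.5]] [[153.5, 201.5], [151.9, 200.5]]
0.062 [0.43863346 0.38378987 0.179     ] [[351.9, 140.4], [353.0, 134.1]] [[151.4, 203.0], [149.8, 202.0]]
```

```bash
python3 - <<'E'
from h import *
s,t=cam("scene"),cam("top")
a=crop(s,228,222,108,58,6); b=crop(t,213,128,75,42,6)
o=np.zeros((a.shape[0]+b.shape[0],a.shape[1],3),np.uint8); o[:348]=a; o[348:,:450]=b
cv2.imwrite("pics/rack6.png",o)
E
```

```text
(no output)
```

View pics/rack6.png

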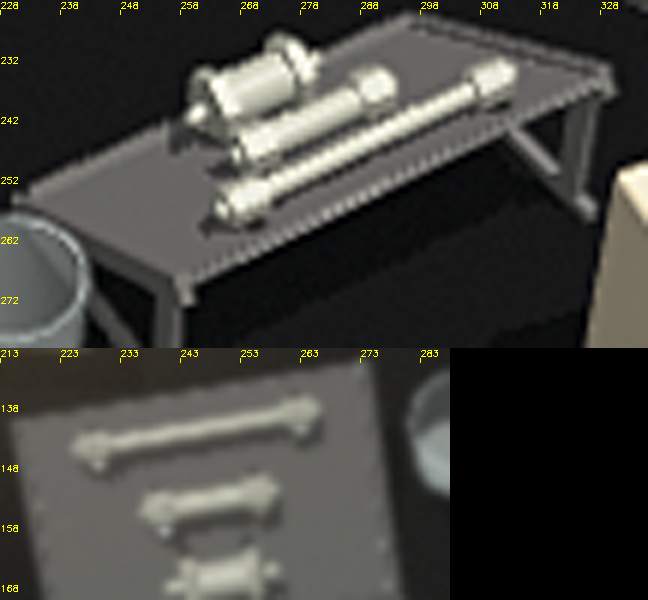

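```bash
cat > fit2.py <<'E'
import fit
from fit import *
S=lambda x,y:(228+(x+.5)/6-.5,222+(y+.5)/6-.5)
T=lambda x,y:(213+(x+.5)/6-.5,128+(y-348+.5)/6-.5)
def objs(h0,L):
    g=lambda u,y,n:[u*c32-n*s32,y,h0+u*s32+n*c32]
    return {"P":[g(L,.116,0),g(L,-.116,0),g(0,-.116,0),g(0,.116,0),g(.09,.04,.0115),g(.09,-.04,.0115),g(.138,.075,.011),g(.138,-.075,.011),g(.038,0,.0175)],
 "s":[S(612,75),S(188,287),S(15,200),S(410,15),S(392,83),S(241,153),S(512,72),S(222,208),S(255,87)],
 "t":[T(10,418),T(368,363),None,None,T(143,510),T(277,490),T(75,446),T(319,408),T(223,577)]}
import copy
def cams_(p):
    o=[]
    for d,q in((s,p[:6]),(t,p[6:12])):
        e=dict(d); e["origin"]=d["origin"]+q[:3]; e["R"]=d["R"]@R.from_rotvec(q[3:]).as_matrix(); o.append(e)
    return o
def res2(p,full=False):
    h0=p[9+2]; s2,t2=cams_(p[12:24]); L=(.095-h0)/s32; out=[]
    for i,o in enumerate((kit,objs(h0,L),stand)):
        x,y,a=p[3*i:3*i+3]; P=np.array(o["P"])@R.from_rotvec([0,0,a]).as_matrix().T+[x,y,0]
        for n,d,k in(("s",s2,p[9]),("t",t2,p[10])):
            for q,m in zip(dist(d,proj(d,P),k),o[n]):
                if m: out.append((i,n,*(q-m)))
    if full: return out
    return np.r_[np.array([o[2:] for o in out]).ravel()/.6, p[12:24].reshape(-1,2,3)[:,0].ravel()/.0015, p[12:24].reshape(-1,2,3)[:,1].ravel()/.0015, h0/.005]
r2=least_squares(res2,np.r_[r.x,0.0,np.zeros(12)],loss="soft_l1",x_scale=np.r_[[.1]*11,.01,[.002]*12])
p=r2.x; s2,t2=cams_(p[12:])
def W(i,P): return np.array(P)@R.from_rotvec([0,0,p[3*i+2]]).as_matrix().T+[p[3*i],p[3*i+1],0]
if __name__=="__main__":
    for i in range(3): print(np.round(p[3*i:3*i+2],4),np.degrees(p[3*i+2]).round(2))
    print("k",p[9:12],"cam",(p[12:]*1000).round(1)); print([(i,n,float(round(a,1)),float(round(b,1))) for i,n,a,b in res2(p,1)])
    print("guard",W(1,objs(p[11],(.095-p[11])/s32)["P"][4:6]).mean(0))
    for o in(.045,.053,.062):
        P=W(2,[[0,o,.179],[0,o,.203]]); print(o,P[0],dist(s2,proj(s2,P),p[9]).round(1).tolist(),dist(t2,proj(t2,P),p[10]).round(1).tolist())
    print("kitrail",W(0,[.158,0,.135]),"floor",W(0,[-.05,0,.004]))
E
python3 fit2.py
```

```text
[ 0.4831 -0.2437] 3.09
[0.5877 0.0367] 10.94
[0.4759 0.3329] 37.57
k [-0.00061705  0.01345177  0.01030071] cam [ 0.  -0.1  0.2 -0.  -0.1 -2.3 -0.   0.1 -0.4 -0.1  0.1  1.3]
[(0, 's', 0.1, -1.5), (0, 's', -2.3, -0.5), (0, 's', -1.0, -0.6), (0, 's', 0.4, -0.6), (0, 't', -1.2, -0.1), (0, 't', -0.1, -0.3), (0, 't', 0.2, -1.5), (0, 't', -1.0, -1.4), (0, 't', 0.9, -0.0), (0, 't', 0.3, -1.0), (1, 's', 0.1, -0.7), (1, 's', -1.6, -0.6), (1, 's', 0.8, 0.8), (1, 's', 1.8, 0.6), (1, 's', -0.9, 0.6), (1, 's', 0.1, 0.3), (1, 's', -0.9, 0.6), (1, 's', 1.0, 0.2), (1, 's', 0.1, 0.3), (1, 't', 0.1, 0.7), (1, 't', 0.1, -0.1), (1, 't', 0.6, 0.2), (1, 't', -1.3, 0.1), (1, 't', 0.9, 0.5), (1, 't', -1.2, 0.4), (1, 't', -0.4, 0.4), (2, 's', 0.4, 0.2), (2, 't', 0.1, -0.1), (2, 't', 0.2, 0.7)]
guard [0.65663717 0.05002082 0.06774599]
0.045 [0.44841639 0.36859468 0.179     ] [[349.8, 142.6], [350.9, 136.1]] [[155.3, 200.2], [153.7, 199.1]]
0.053 [0.44353824 0.37493531 0.179     ] [[350.8, 141.3], [351.9, 134.8]] [[153.4, 201.5], [151.8, 200.5]]
0.062 [0.43805032 0.38206853 0.179     ] [[351.9, 139.8], [353.1, 133.4]] [[151.3, 203.0], [149.6, 202.0]]
kitrail [ 0.64083665 -0.23514954  0.135     ] floor [ 0.43313911 -0.24636254  0.004     ]
```

```bash
cat > go.py <<'E'
from h import *
def go(pos,yang,tilt=0,tiltyaw=0):
    """tool y at yang deg (horizontal), z down, then tipped by tilt deg about horizontal axis at tiltyaw+90"""
    st=ctrl.get_state(); a=np.radians(yang)
    y=np.array([np.cos(a),np.sin(a),0]); z=np.array([0,0,-1.]); M=np.c_[np.cross(y,z),y,z]
    b=np.radians(tiltyaw+90); M=R.from_rotvec(-np.radians(tilt)*np.array([np.cos(b),np.sin(b),0])).as_matrix()@M
    rv=np.degrees((R.from_matrix(M)*R.from_quat(st["tcp_rot"]).inv()).as_rotvec()); d=(np.array(pos)-st["eef_pos"])*1000
    n=int(np.ceil(max(abs(d).max()/42,np.linalg.norm(d)/45,np.linalg.norm(rv)/8)))
    print("t",st["time"],"d",d.round(1),"rv",rv.round(2),"rows",n,"each",(d/n).round(1),(rv/n).round(2))
E
python3 - <<'E'
from go import *
y=10.94; a=np.radians(y); n=np.array([-np.sin(np.radians(32))*np.cos(a),-np.sin(np.radians(32))*np.sin(a),np.cos(np.radians(32))])
g=np.array([.6566,.0500,.0677]); print("n",n,"grasp tcp",g-.0065*n)
go(g+.08*n,y,32,y)
E
```

```text
n [-0.52028876 -0.10056857  0.8480481 ] grasp tcp [0.65998188 0.0506537  0.06218769]
t 0.5 d [341.7 659.1 -95.7] rv [-15.98 -30.57  74.92] rows 17 each [20.1 38.8 -5.6] [-0.94 -1.8   4.41]
```

move_arm(plan=[20,38.8,0,-0.94,-1.8,4.41,30,20,38.8,0,-0.94,-1.8,4.41,30,20,38.8,0,-0.94,-1.8,4.41,30,20,38.8,0,-0.94,-1.8,4.41,30,20,38.8,0,-0.94,-1.8,4.41,30,20,38.8,0,-0.94,-1.8,4.41,30,20,38.8,0,-0.94,-1.8,4.41,30,20,38.8,0,-0.94,-1.8,4.41,30,20,38.8,0,-0.94,-1.8,4.41,30,20,38.8,0,-0.94,-1.8,4.41,30,20,38.8,0,-0.94,-1.8,4.41,30,20,38.8,0,-0.94,-1.8,4.41,30])

```text
time: 1.7
eef_pos: [0.5138, -0.15, 0.2319]
tcp_rot: [0.762, 0.614, 0.158, 0.13]
contact_force: [-0.1, 0.4, 0.2]
opening: 0.348
finger_force: 0.0
```

move_arm(plan=[20,38.8,-19,-0.94,-1.8,4.41,30,20,38.8,-19,-0.94,-1.8,4.41,30,20,38.8,-19,-0.94,-1.8,4.41,30,20,38.8,-19,-0.94,-1.8,4.41,30,20,38.8,-19,-0.94,-1.8,4.41,30,0,0,0,0,0,0,30,0,0,0,0,0,0,30])

```text
time: 2.4
eef_pos: [0.613, 0.0432, 0.1356]
tcp_rot: [0.611, 0.742, 0.213, 0.175]
contact_force: [-0.2, -0.6, -0.6]
opening: 0.349
finger_force: 0.0
```

```bash
cat > look.py <<'E'
from go import *
import sys
E
python3 - <<'E'
from go import *
import fit2
from fit2 import p,s2,t2,dist,proj
st=ctrl.get_state(); print(st["opening"]*85.4,st["contact_force"])
s,t=cam("scene"),cam("top")
a=crop(s,228,180,108,100,6); b=crop(t,213,110,75,60,6)
cv2.imwrite("pics/pre.png",np.hstack([cv2.resize(crop(s,240,195,80,80,5),(400,400)),crop(t,213,115,80,80,5)]))
y=10.94
go([.6150,.0420,.1355],y,32,y)
E
```

```text
29.906393504892474 [ 0.44519139 -0.57988369  0.28970792]
t 2.6 d [ 1.1  0.9 -2.4] rv [0.03 0.17 0.05] rows 1 each [ 1.1  0.9 -2.4] [0.03 0.17 0.05]
```

View pics/pre.png

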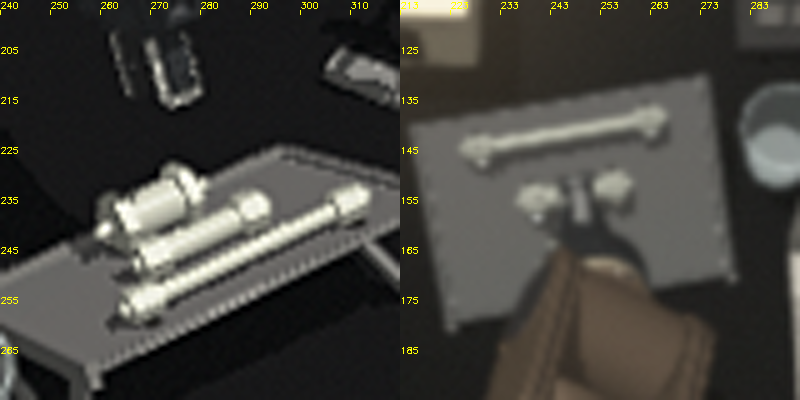

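```bash
python3 - <<'E'
from go import *
from fit2 import s2,t2,p,dist
st=ctrl.get_state(); M=R.from_quat(st["tcp_rot"]).as_matrix(); e=st["eef_pos"]; print(e,M.round(3).tolist())
P=[e+M[:,1]*k-M[:,2]*.004+M[:,0]*j for k in(.015,-.015,.029,-.029) for j in(-.011,.011)]
for q in(P,[[.6566,.05,.0677]]): print(proj(s2,q).round(1).tolist(),proj(t2,q).round(1).tolist())
s,t=cam("scene"),cam("top");print(proj(s,P).round(1).tolist())
E
```

```text
[0.61373927 0.04114644 0.13762881] [[-0.189, 0.831, 0.523], [0.982, 0.16, 0.1], [-0.001, 0.532, -0.847]]
[[270.8, 214.6], [277.7, 211.6], [265.4, 213.3], [272.2, 210.3], [273.4, 215.3], [280.3, 212.3], [263.0, 212.6], [269.7, 209.7]] [[251.3, 155.5], [245.4, 156.5], [252.5, 163.1], [246.7, 164.1], [250.7, 151.9], [244.8, 152.9], [253.1, 166.7], [247.2, 167.6]]
[[280.1, 241.6]] [[247.2, 153.1]]
[[270.8, 214.7], [277.7, 211.7], [265.4, 213.3], [272.2, 210.3], [273.4, 215.3], [280.3, 212.3], [263.0, 212.6], [269.7, 209.7]]
```

The fingers in the picture match the prediction to about 1 px, at scene (273,215) and (265,213). Descending along the panel normal.

move_arm(plan=[8,1.5,-13,0,0,0,30,8,1.5,-13,0,0,0,30,8,1.5,-13,0,0,0,30,8,1.5,-13,0,0,0,30,3.5,0.7,-5.5,0,0,0,30,3.5,0.7,-5.5,0,0,0,30,3.5,0.7,-5.5,0,0,0,30,3.5,0.7,-5.5,0,0,0,30,0,0,0,0,0,0,30])

```text
time: 3.7
eef_pos: [0.6593, 0.0512, 0.0617]
tcp_rot: [0.611, 0.742, 0.213, 0.175]
contact_force: [-0.2, -0.5, 0.7]
opening: 0.351
finger_force: 0.0
```

No contact with the panel. Closing.

move_arm(plan=[0,0,0,0,0,0,20,0,0,0,0,0,0,14,0,0,0,0,0,0,10,0,0,0,0,0,0,8,0,0,0,0,0,0,8,0,0,0,0,0,0,8], newtons=40)

```text
time: 4.3
eef_pos: [0.6592, 0.0512, 0.0626]
tcp_rot: [0.611, 0.742, 0.213, 0.176]
contact_force: [-3.4, -0.7, 3.4]
opening: 0.169
finger_force: 39.3
```

move_arm(plan=[-2.6,-0.5,4.2,0,0,0,8,-2.6,-0.5,4.2,0,0,0,8,-5.2,-1,8.5,0,0,0,8,-5.2,-1,8.5,0,0,0,8,-10.4,-2,17,0,0,0,8,-10.4,-2,17,0,0,0,8,-10.4,-2,17,0,0,0,8,-10.4,-2,17,0,0,0,8,0,0,30,0,0,0,8,0,0,0,0,0,0,8])

```text
time: 5.3
eef_pos: [0.6046, 0.0396, 0.1923]
tcp_rot: [0.61, 0.741, 0.215, 0.18]
contact_force: [1.4, 0.1, 0.7]
opening: 0.167
finger_force: 39.1
```

```bash
python3 - <<'E'
from go import *
st=ctrl.get_state(); print(st["eef_pos"],st["contact_force"],st["opening"],st["finger_force"])
go([.433,-.2464,.085],3.09)
E
```

```text
[0.60456553 0.03955654 0.19226589] [1.43251807 0.07512211 0.6539023 ] 0.16667000212846897 39.10655200481415
t 5.3 d [-171.6 -286.  -107.3] rv [-3.75 32.43 -7.72] rows 8 each [-21.4 -35.7 -13.4] [-0.47  4.05 -0.97]
```

move_arm(plan=[-21.4,-35.7,-5,-0.47,4.05,-0.97,8,-21.4,-35.7,-5,-0.47,4.05,-0.97,8,-21.4,-35.7,-5,-0.47,4.05,-0.97,8,-21.4,-35.7,-5,-0.47,4.05,-0.97,8,-21.4,-35.7,-5,-0.47,4.05,-0.97,8,-21.4,-35.7,-10,-0.47,4.05,-0.97,8,-21.4,-35.7,-20,-0.47,4.05,-0.97,8,-21.4,-35.7,-20,-0.47,4.05,-0.97,8,0,0,-20,0,0,0,8,0,0,0,0,0,0,8,0,0,0,0,0,0,8])

```text
time: 6.4
eef_pos: [0.4305, -0.2448, 0.0902]
tcp_rot: [0.689, 0.725, -0.002, -0.005]
contact_force: [0.5, -0.5, 0.3]
opening: 0.165
finger_force: 39.2
```

```bash
python3 - <<'E'
from go import *
st=ctrl.get_state(); print(st["eef_pos"],st["contact_force"],st["opening"]*85.4,st["finger_force"],R.from_quat(st["tcp_rot"]).as_matrix()[:,2])
go([.433,-.2464,.010],3.09)
s,t=cam("scene"),cam("top")
cv2.imwrite("pics/place.png",np.hstack([crop(s,120,165,100,110,4),crop(t,275,150,90,110,4)]))
E
```

```text
[ 0.43046477 -0.24480965  0.09015207] [ 0.49473993 -0.50757581  0.31906558] 14.067104249022465 39.15585100650787 [-0.0109712   0.00435224 -0.99993034]
t 6.4 d [  2.5  -1.6 -80.2] rv [-0.25 -0.63  0.12] rows 2 each [  1.3  -0.8 -40.1] [-0.12 -0.31  0.06]
```

View pics/place.png

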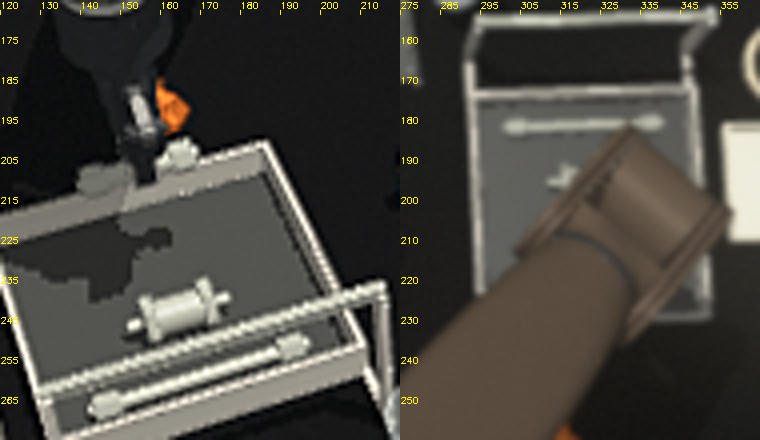

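The guard is held level over the free part of the tray, with its nuts at scene (147,210) and (178,203). Lowering gently.

move_arm(plan=[1,-0.5,-20,0,-0.3,0,8,1,-0.5,-20,0,-0.3,0,8,0,0,-15,0,0,0,8,0,0,-10,0,0,0,8,0,0,-5,0,0,0,8,0,0,-2,0,0,0,8,0,0,-2,0,0,0,8,0,0,0,0,0,0,8,0,0,0,0,0,0,8])

```text
time: 7.4
eef_pos: [0.4332, -0.2467, 0.0173]
tcp_rot: [0.689, 0.725, 0.001, -0.0]
contact_force: [-0.7, 0.2, -1.2]
opening: 0.167
finger_force: 39.2
```

move_arm(plan=[0,0,-1.5,0,0,0,8,0,0,-1.5,0,0,0,8,0,0,-1,0,0,0,8,0,0,0,0,0,0,8])

```text
time: 7.8
eef_pos: [0.4327, -0.2463, 0.0125]
tcp_rot: [0.689, 0.725, 0.001, -0.001]
contact_force: [0.4, 0.4, -1.1]
opening: 0.161
finger_force: 39.2
```

move_arm(plan=[0,0,-1,0,0,0,8,0,0,-1,0,0,0,8,0,0,0,0,0,0,8,0,0,0,0,0,0,8])

```text
time: 8.2
eef_pos: [0.4329, -0.2464, 0.0107]
tcp_rot: [0.689, 0.725, 0.001, -0.001]
contact_force: [0.1, -0.6, -0.7]
opening: 0.167
finger_force: 39.2
```

move_arm(plan=[0,0,-1,0,0,0,8,0,0,0,0,0,0,8,0,0,0,0,0,0,8])

```text
time: 8.5
eef_pos: [0.4329, -0.2463, 0.0097]
tcp_rot: [0.689, 0.725, 0.001, -0.001]
contact_force: [0.1, 0.2, -1.5]
opening: 0.169
finger_force: 39.2
```

move_arm(plan=[0,0,-1,0,0,0,8,0,0,0,0,0,0,8,0,0,0,0,0,0,8])

```text
time: 8.8
eef_pos: [0.4328, -0.2464, 0.0087]
tcp_rot: [0.689, 0.725, 0.001, -0.001]
contact_force: [0.2, -0.3, -0.6]
opening: 0.168
finger_force: 39.2
```

move_arm(plan=[0,0,-1,0,0,0,8,0,0,0,0,0,0,8,0,0,0,0,0,0,8])

```text
time: 9.1
eef_pos: [0.4329, -0.2464, 0.0077]
tcp_rot: [0.689, 0.725, 0.001, -0.001]
contact_force: [-1.1, 0.5, -1.2]
opening: 0.167
finger_force: 39.2
```

move_arm(plan=[0,0,-1,0,0,0,8,0,0,0,0,0,0,8,0,0,0,0,0,0,8])

```text
time: 9.4
eef_pos: [0.433, -0.2464, 0.0074]
tcp_rot: [0.689, 0.725, 0.001, -0.001]
contact_force: [-2.1, 1.6, 5.4]
opening: 0.167
finger_force: 39.8
```

move_arm(plan=[0,0,-0.7,0,0,0,8,0,0,0,0,0,0,8,0,0,0,0,0,0,8])

```text
time: 9.7
eef_pos: [0.433, -0.2464, 0.0074]
tcp_rot: [0.689, 0.725, 0.001, -0.001]
contact_force: [-4.0, 3.9, 8.8]
opening: 0.167
finger_force: 40.3
```

Touchdown at about 9 N. Releasing and going up.

move_arm(plan=[0,0,0.5,0,0,0,15,0,0,0,0,0,0,18,0,0,0,0,0,0,22,0,0,0,0,0,0,28,0,0,5,0,0,0,30,0,0,15,0,0,0,30,0,0,35,0,0,0,30,0,0,45,0,0,0,30,0,0,45,0,0,0,30,0,0,45,0,0,0,30,0,0,40,0,0,0,30,0,0,20,0,0,0,30])

```text
time: 10.9
eef_pos: [0.4341, -0.2474, 0.2618]
tcp_rot: [0.689, 0.725, 0.001, 0.003]
contact_force: [0.4, -0.2, -0.1]
opening: 0.352
finger_force: 0.0
```

```bash
python3 - <<'E'
from go import *
from fit2 import W
c=W(2,[0,.059,.179]); print(c)
go([c[0],c[1],.26],37.57-90)
E
```

```text
[0.43987963 0.37969079 0.179     ]
t 11.0 d [  5.4 627.4  -1.2] rv [  0.35   0.3  -55.4 ] rows 15 each [ 0.4 41.8 -0.1] [ 0.02  0.02 -3.69]
```

move_arm(plan=[10,41.8,1,0,0,-3.7,40,10,41.8,1,0,0,-3.7,40,10,41.8,1,0,0,-3.7,50,10,41.8,1,0,0,-3.7,50,10,41.8,1,0,0,-3.7,50,10,41.8,0,0,0,-3.7,50,0,41.8,0,0,0,-3.7,50,0,41.8,0,0,0,-3.7,50,0,41.8,0,0,0,-3.7,50,-10,41.8,0,0,0,-3.7,50])

```text
time: 12.0
eef_pos: [0.4821, 0.1731, 0.259]
tcp_rot: [0.884, 0.468, -0.0, -0.001]
contact_force: [0.1, 0.3, -0.2]
opening: 0.583
finger_force: 0.0
```

move_arm(plan=[-10,41.8,0,0,0,-3.7,50,-10,41.8,0,0,0,-3.7,50,-10,41.8,0,0,0,-3.7,50,-10,41.8,0,0,0,-3.7,50,-5,41.8,0,0,0,-3.6,50,0,0,0,0,0,0,50,0,0,0,0,0,0,50])

```text
time: 12.7
eef_pos: [0.4367, 0.3808, 0.259]
tcp_rot: [0.946, 0.323, -0.0, 0.0]
contact_force: [0.1, -0.1, -0.0]
opening: 0.582
finger_force: 0.0
```

```bash
python3 - <<'E'
from go import *
from fit2 import W,s2
st=ctrl.get_state(); print(st["eef_pos"],st["opening"]*85.4)
c=W(2,[0,.059,.179]); go([c[0],c[1],.164],37.57-90)
e=st["eef_pos"];M=R.from_quat(st["tcp_rot"]).as_matrix(); P=[e+M[:,1]*k-M[:,2]*.006+M[:,0]*j for k in(.025,-.025) for j in(-.011,.011)]
print(proj(s2,P).round(1).tolist())
s,t=cam("scene"),cam("top")
cv2.imwrite("pics/cut.png",np.hstack([crop(s,298,95,80,100,5),crop(t,135,160,80,100,5)]))
E
```

```text
[0.43758121 0.37961903 0.25993368] 49.886243051703914
t 12.8 d [  2.3   0.1 -95.9] rv [0.02 0.04 0.03] rows 3 each [  0.8   0.  -32. ] [0.01 0.01 0.01]
[[348.7, 118.7], [355.7, 120.9], [355.2, 111.0], [362.1, 113.1]]
```

View pics/cut.png

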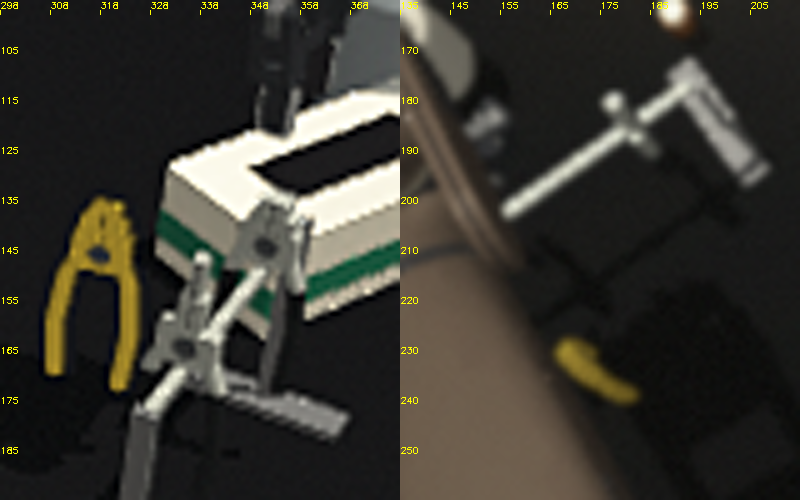

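Near finger at scene (353,121), matching the prediction. The short broad head with its hole at (351,144) sits directly below it, between the fingers. Descending.

move_arm(plan=[2.5,0,-20,0,0,0,50,0,0,-25,0,0,0,50,0,0,-20,0,0,0,50,0,0,-15,0,0,0,50,0,0,-10,0,0,0,50,0,0,-6,0,0,0,50,0,0,0,0,0,0,50])

```text
time: 13.6
eef_pos: [0.4404, 0.3803, 0.1651]
tcp_rot: [0.947, 0.322, 0.001, -0.0]
contact_force: [-0.6, 0.0, 0.3]
opening: 0.586
finger_force: 0.0
```

move_arm(plan=[0,0,0,0,0,0,40,0,0,0,0,0,0,32,0,0,0,0,0,0,26,0,0,0,0,0,0,20,0,0,0,0,0,0,16,0,0,0,0,0,0,12,0,0,0,0,0,0,8,0,0,0,0,0,0,5,0,0,0,0,0,0,5,0,0,0,0,0,0,5], newtons=50)

```text
time: 14.6
eef_pos: [0.4404, 0.3808, 0.1658]
tcp_rot: [0.947, 0.322, 0.002, -0.0]
contact_force: [-1.2, 0.5, 1.7]
opening: 0.146
finger_force: 48.9
```

move_arm(plan=[0,0,5,0,0,0,5,0,0,8,0,0,0,5,0,0,15,0,0,0,5,0,0,22,0,0,0,5,0,0,25,0,0,0,5,0,0,25,0,0,0,5,0,0,25,0,0,0,5,0,0,15,0,0,0,5,0,0,10,0,0,0,5,0,0,0,0,0,0,5])

```text
time: 15.6
eef_pos: [0.4409, 0.3809, 0.3173]
tcp_rot: [0.947, 0.322, 0.003, -0.0]
contact_force: [-0.1, -0.1, -1.4]
opening: 0.146
finger_force: 48.6
```

```bash
python3 - <<'E'
from go import *
from fit2 import W
st=ctrl.get_state(); print(st["contact_force"],st["finger_force"],st["opening"],st["eef_pos"])
c=W(0,[.158,0,.135]); print(c)
go([c[0],c[1],.31],3.09-90)
E
```

```text
[-0.70549286 -0.27382608 -2.15695953] 48.608851600438356 0.14342142155130969 [0.44005125 0.38038165 0.31447371]
[ 0.64083665 -0.23514954  0.135     ]
t 15.7 d [ 200.8 -615.5   -4.5] rv [ -0.     0.08 -34.47] rows 15 each [ 13.4 -41.   -0.3] [-0.    0.01 -2.3 ]
```

move_arm(plan=[0,-10,18,0,0,0,5,0,-10,18,0,0,0,5,0,-39.7,0,0,0,-2.3,5,0,-39.7,0,0,0,-2.3,5,0,-39.7,0,0,0,-2.3,5,0,-39.7,0,0,0,-2.3,5,18.2,-39.7,0,0,0,-2.3,5,18.2,-39.7,0,0,0,-2.3,5,18.2,-39.7,0,0,0,-2.3,5,18.2,-39.7,0,0,0,-2.3,5])

```text
time: 16.7
eef_pos: [0.513, 0.0414, 0.3497]
tcp_rot: [0.986, 0.166, 0.0, -0.0]
contact_force: [1.3, 0.9, -1.1]
opening: 0.147
finger_force: 49.0
```

move_arm(plan=[18.2,-39.7,0,0,0,-2.3,5,18.2,-39.7,0,0,0,-2.3,5,18.2,-39.7,0,0,0,-2.3,5,18.2,-39.7,0,0,0,-2.3,5,18.2,-39.7,0,0,0,-2.3,5,18.2,-35,-10,0,0,-2.3,5,18.8,-30,-10,0,0,-2.3,5,0,-15,-10,0,0,0,5,0,0,0,0,0,0,5,0,0,0,0,0,0,5])

```text
time: 17.7
eef_pos: [0.6405, -0.2347, 0.3201]
tcp_rot: [1.0, 0.027, 0.0, -0.001]
contact_force: [0.1, -0.3, -1.5]
opening: 0.145
finger_force: 49.1
```

```bash
python3 - <<'E'
from go import *
from fit2 import W
st=ctrl.get_state(); print(st["contact_force"],st["finger_force"],st["opening"],st["eef_pos"])
c=W(0,[.158,0,.135]); go([c[0],c[1],.30],3.09-90)
s,t=cam("scene"),cam("top")
cv2.imwrite("pics/rail.png",np.hstack([crop(s,112,140,115,150,4)[:,:,:],crop(t,275,140,80,150,4)]))
E
```

```text
[ 0.46123074  0.5077556  -0.93574135] 49.09082170575857 0.14700173153314114 [ 0.64107671 -0.23409231  0.32239024]
t 17.8 d [ -0.2  -1.1 -22.4] rv [ 0.02  0.22 -0.06] rows 1 each [ -0.2  -1.1 -22.4] [ 0.02  0.22 -0.06]
```

View pics/rail.png

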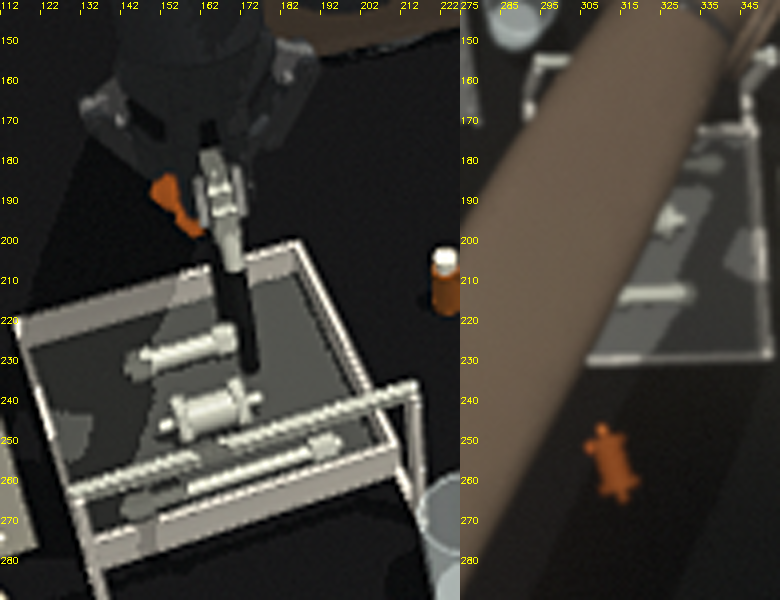

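Pliers hang straight, seen end-on at scene (170,190)–(173,230), and the guard lies flat at (158,226). Checking the kit rail's x position separately in each camera.

```bash
python3 - <<'E'
from go import *
from fit2 import s2,t2,W
s,t=cam("scene"),cam("top")
for n,ds,uv in(("s",(s,s2),((130.4,263.4),(215.4,236))),("t",(t,t2),((293.4,154.8),(352,154.3)))):
    for d in ds:
        a,b=[ray(d,q,.135) for q in uv]; print(n,a[:2].round(4),b[:2].round(4),"x at y=-.234",np.interp(-.234,[a[1],b[1]],[a[0],b[0]]).round(4))
print(W(0,[[.158,.109,.135],[.158,-.109,.135]]))
E
```

```text
s [ 0.6497 -0.345 ] [ 0.6356 -0.1252] x at y=-.234 0.6426
s [ 0.6487 -0.3452] [ 0.6352 -0.1252] x at y=-.234 0.6419
t [ 0.6356 -0.1239] [ 0.6415 -0.3409] x at y=-.234 0.6415
t [ 0.6355 -0.1234] [ 0.6417 -0.3404] x at y=-.234 0.6417
[[ 0.63496061 -0.12630804  0.135     ]
 [ 0.6467127  -0.34399104  0.135     ]]
```

move_arm(plan=[1,-1,-20,0,0,0,5,0,0,-25,0,0,0,5,0,0,-25,0,0,0,5,0,0,-25,0,0,0,5,0,0,-25,0,0,0,5,0,0,-20,0,0,0,5,0,0,-15,0,0,0,5,0,0,-8,0,0,0,5,0,0,-4,0,0,0,5,0,0,-2,0,0,0,5,0,0,0,0,0,0,5,0,0,0,0,0,0,5])

```text
time: 19.3
eef_pos: [0.6427, -0.2368, 0.1538]
tcp_rot: [1.0, 0.027, 0.002, 0.001]
contact_force: [-0.4, 0.7, -2.0]
opening: 0.145
finger_force: 49.1
```

move_arm(plan=[0,0,-1.5,0,0,0,5,0,0,-1.5,0,0,0,5,0,0,-1,0,0,0,5,0,0,0,0,0,0,5,0,0,0,0,0,0,5])

```text
time: 19.8
eef_pos: [0.6421, -0.2365, 0.1484]
tcp_rot: [1.0, 0.027, 0.001, 0.0]
contact_force: [-0.1, 0.6, -2.0]
opening: 0.146
finger_force: 49.1
```

move_arm(plan=[0,0,-1,0,0,0,5,0,0,-1,0,0,0,5,0,0,0,0,0,0,5,0,0,0,0,0,0,5])

```text
time: 20.2
eef_pos: [0.6422, -0.2365, 0.1464]
tcp_rot: [1.0, 0.027, 0.001, 0.0]
contact_force: [-0.7, -0.4, -2.1]
opening: 0.143
finger_force: 49.1
```

move_arm(plan=[0,0,-1,0,0,0,5,0,0,0,0,0,0,5,0,0,0,0,0,0,5])

```text
time: 20.5
eef_pos: [0.6423, -0.2366, 0.1459]
tcp_rot: [1.0, 0.027, 0.002, 0.0]
contact_force: [0.4, 0.7, 0.0]
opening: 0.144
finger_force: 49.3
```

move_arm(plan=[0,0,-0.7,0,0,0,5,0,0,0,0,0,0,5,0,0,0,0,0,0,5])

```text
time: 20.8
eef_pos: [0.6424, -0.2366, 0.1458]
tcp_rot: [1.0, 0.027, 0.002, 0.0]
contact_force: [-1.9, 0.7, 5.3]
opening: 0.145
finger_force: 49.8
```

move_arm(plan=[0,0,0,0,0,0,13,0,0,0,0,0,0,15,0,0,0,0,0,0,18,0,0,0,0,0,0,24,0,0,0,0,0,0,32,0,0,0,0,0,0,40,0,0,0,0,0,0,40,0,0,0,0,0,0,40])

```text
time: 21.6
eef_pos: [0.6422, -0.2365, 0.1448]
tcp_rot: [1.0, 0.027, 0.002, 0.0]
contact_force: [-0.5, -0.6, 0.4]
opening: 0.469
finger_force: 0.0
```

Seated and released. Now I retreat upward and check.

move_arm(plan=[0,0,5,0,0,0,40,0,0,10,0,0,0,40,0,0,20,0,0,0,40,0,0,30,0,0,0,40,0,0,40,0,0,0,40,0,0,40,0,0,0,40,-20,0,30,0,0,0,40,-30,-20,0,0,0,0,40,-30,-30,0,0,0,0,40,-30,-30,0,0,0,0,40,0,0,0,0,0,0,40,0,0,0,0,0,0,40])

```text
time: 22.8
eef_pos: [0.5319, -0.3171, 0.321]
tcp_rot: [1.0, 0.026, 0.002, 0.001]
contact_force: [0.6, -1.0, 0.4]
opening: 0.47
finger_force: 0.0
```

```bash
python3 - <<'E'
from go import *
s,t=cam("scene"),cam("top")
cv2.imwrite("pics/end.png",np.hstack([crop(s,100,160,125,150,4),crop(t,285,140,75,150,4)]))
E
```

```text
(no output)
```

View pics/end.png

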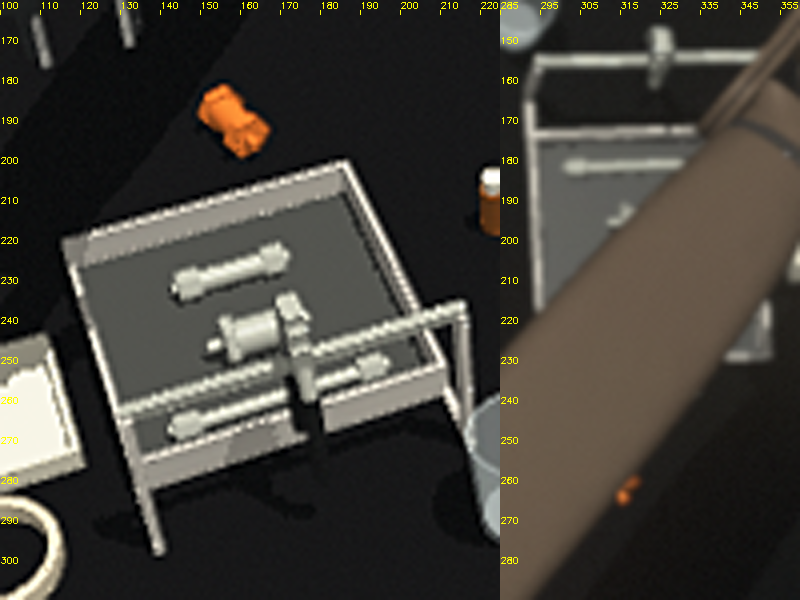

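The cutter hangs astride the kit rail, head up (scene 174,245; top 325,155). The guard, filter and column lie flat in the tray, and the gripper is clear. Handing in.

```bash
python3 -c "
from plant import order
print(order.sign_off())"
```

```text
the job is handed in; nothing more can be done
None
```

The job is handed in: the missing guard-column holder lies flat in the tray, and the cutting pliers hang head up astride the kit rail. It took about 23 s and nothing else was moved.

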